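Tip a parts organiser flat and latch it into its case tray

TASK

The small-parts organiser has been left standing on end at the loading end of its case tray: tip it over from its clear-lid side, pushing high up near its top (a low push only slides it), so that it falls flat on its base, lid up. Then slide it in between the guides and press it home against the sprung buffers until the orange catch snaps up into the groove under it, ending with a short, steady push of about 20 N so that it is surely seated, and leave it latched there. Feel for the end rather than ramming it (never more than 25 N on the organiser), and leave everything else on the bench where it is.

Things in the scene. Friction and masses are not known exactly. Their poses are not given: they have to be found in the camera images.
- organiser: Closed parts organiser, 220 x 160 x 90 mm, 0.7-1.1 kg, balance point at its middle: black, clear lid, yellow clips. Stands on a 160 x 90 end. Origin: centre of that end (once laid: middle of the near end face, 45 mm above the tray floor). z: to the other end (up; once laid, towards the stop). x: from clear lid (-45 mm) to black base (+45 mm): towards the stop; once laid, straight down. y: across.
- organiser_groove (a point): Middle of the mouth of the groove across the organiser's black base face: 172.5 mm from the end it stands on, 29 mm wide along its length, 8 mm deep. The catch snaps into it. The part of the base beyond it is 33 mm long and passes over the catch first. Axes as the organiser.
- tray: Fixed aluminium case tray on the bench, plate 650 x 230 mm, 4 mm thick. Origin on the bench; x: the way in, towards the stop, y across, z up. Plate from x = -260 to +390 mm. The end with black rubber facing (x = -250 to +50) is the loading end: the organiser stands there, foot centred at x = -190 to -140 mm, within 12 mm of the centre line and 0.12 rad of square, its lid towards -x.
- tray_mouth (a point): On the tray floor and centre line (x = 215 mm), where the grey guides begin: 34 mm high, 125 mm long, inner faces 83 mm either side of the centre line (3 mm play each side). Yellow flares start 43 mm before it, 105 mm either side, and lead in. Axes as the tray. Sliding the organiser takes some 1 to 6 N.
- tray_end (a point): On the tray floor and centre line (x = 300 mm): where the leading end of the latched organiser comes, give or take 14 mm, as the stop unit (steel plate, two rubber buffers, orange catch, all one piece) is clamped up to 14 mm off its middle setting; the setting is not reported and no push under 25 N shifts it. The catch nose lies 34 to 52 mm before the leading end. Axes as the tray.
- buffers (a point): Middle setting of the faces of the two round rubber buffers (42 mm either side, 34 mm above the tray floor; they share the unreported setting). Spring 0.7 N/mm from 1 N; met 6 mm before the catch snaps up; 5 mm after it the rubber block between them is met (5 N/mm more). In all some 5 to 9 N at the snap, 9 to 14 N at the block. Let go too early, the catch stays pressed down.
- catch (a joint): Spring catch nose in the tray floor under the organiser's leading part: how far it is pressed down, in m. 0 = standing up (5 mm above the floor), both while nothing is over it and once it has snapped into the groove; about 0.005 = held down under the organiser's leading 33 mm while it slides over.
- bolt_jar: Glass jar of bolts, 60 mm across, 85 mm high, beside the loading end on the side away from the robot; a bystander. Origin: centre of its underside.
- lube_bottle: Small black bottle of chain oil with red cap, 44 mm across, 135 mm high, beside the tray on the side away from the robot; a bystander. Origin: centre of its underside.
- aerosol: Blue spray can, 54 mm across, 170 mm high, to the right; a bystander. Origin: centre of its underside.
- tape_roll: Yellow roll of tape, 90 mm across, 24 mm high, to the right; a bystander. Origin: centre of its underside.
- wrench: Steel wrench lying flat, 170 mm long, beside the loading end on the side away from the robot; a bystander. Origin: centre of its underside.
- screwdriver: Screwdriver with orange handle lying across, behind the loading end of the tray, 190 mm long, up to 30 mm high; a bystander. Origin: centre of its underside.
- pedal: Bicycle pedal lying flat, 95 x 90 mm, 18 mm high, to the left; a bystander. Origin: centre of its underside.
Mind the look-alikes: they are no part of the job. What is shaped like the organiser but turquoise is not meant.

How it is judged:
On the way, in this order (a step that is already met when the one before it is completed fails the run):
1. the organiser has been tipped over and lies flat on its base, lid up (angle between organiser's own x axis and vertical above 3.05 rad and height (world z) of organiser below 0.056 m and linear speed of organiser below 0.03 m/s), for 0.2 s.
2. the organiser is home between the guides and the catch has snapped up into its groove, and is pressed there with 15 to 25 N for 0.2 s (angle between organiser's own x axis and vertical above 3.05 rad and height (world z) of organiser below 0.056 m and x of organiser in the frame of tray between 0.06 and 0.106 m and y of organiser in the frame of tray between -0.007 and 0.007 m and angle between the z axis of organiser and the x axis of tray, either way round below 0.06 rad and value of joint catch below 0.0015 m and contact force between any of the fingers, the arm and organiser above 15 N), for 0.2 s.
At the end, for the whole second after the job is handed in: The organiser lies flat on its base, lid up (within 5 degrees), on the tray between the guides (within 7 mm of the centre line, square within 0.06 rad), its near end 60 to 106 mm past the tray's origin, with the catch up in its groove (pressed less than 1.5 mm), at rest (angle between organiser's own x axis and vertical above 3.05 rad and height (world z) of organiser below 0.056 m and x of organiser in the frame of tray between 0.06 and 0.106 m and y of organiser in the frame of tray between -0.007 and 0.007 m and angle between the z axis of organiser and the x axis of tray, either way round below 0.06 rad and value of joint catch below 0.0015 m and linear speed of organiser below 0.01 m/s and angular speed of organiser below 0.05 rad/s and velocity of joint catch below 0.01 m/s); the robot touches nothing.
It fails at once if the robot pushes on the organiser with more than 25 N (contact force between any of the fingers, the arm and organiser above 25 N).
It fails at once if something else on the bench is shifted by more than 15 mm (distance of any of bolt_jar, lube_bottle, aerosol, tape_roll, wrench, screwdriver, pedal from where it was at the start of the episode above 0.015 m).
It also fails if it takes over 72 s, if anything falls off the work surface, if the arm or the gripper's body presses on something with over 40 N, if the wrist force passes 120 N, or if a joint passes its speed limit or range.

ROBOT

A 6-joint arm with a two-finger parallel gripper is mounted at the origin on the work surface. World frame = base frame: x ahead of the robot, y to its left, z up, the work surface at z = 0. Lengths are in m, angles in rad, forces in N, time in s.
With the tool pointing down it reaches from about 0.275 to 0.775 m from the base axis. Payload 14.6 kg.
Tool frame: the origin (TCP) lies at the very end of the fingers, on their centre line; the grasp point (between the pads) lies 19 mm behind it; z points along the fingers, y is the direction in which the jaws open and shut (so a half turn about z gives the same grasp; the last joint's range is limited). The gripper opens to 85 mm and grips with 20 to 120 N. Pads are 22 mm wide; open, the fingers measure 114 mm over their backs; the gripper's body (76 mm by 85 mm) begins 54 mm behind the grasp point. The pads swing forward as they close: fully open they stand 13 mm farther back than shut.
Start: joints at [1.077, 0.263, -0.048, 1.259, 0, 1.415], TCP at [0.174, 0.495, 0.204] pointing down, gripper open.
Joint ranges: [-2.65, 2.65], [-0.89, 1.7], [-1.18, 1.37], [-2.13, 2.11], [-1.35, 1.29], [-3.14, 3.14]. Speed limits (rad/s): [1.89, 1.89, 2.57, 2.79, 3.14, 3.14].

INTERFACE

Orientations are given as a unit quaternion [w, x, y, z].
In Python, from workcell import sensors, camera, get_calibration, ctrl gives the robot as it stands. The module is installed in compiled form; this text tells all that it offers.
- The arm moves only by the tool carry_out, never from a script. Its argument "rows" is a list of rows, each a list of 3 entries, a list of its own where there are three numbers: the opening, from 0 (shut) to 1 (fully open), then the shift along the tool's x, y, z in m, then the turn about the tool's z in degrees. In form: [[claw, [tx, ty, tz], turn], ...]. A call has 1 to 10 rows; each row shifts and turns the commanded pose from where the row before left it, along the tool's axes as they then stand; what a row does not reach is not made up. A row lasts 1/12 s, in which the tool goes at most 41.7 mm and 7.16 degrees, less where a joint would pass 70% of its speed; a pose out of reach is approached as far as the arm can. A call with a gripper value outside its range is refused whole. The fingers move at their own pace and stop on an object; the grip force is fixed at half the most. Time passes only in rows, so rows that do not move let the fingers close. It gives the time, the measured TCP pose, the force and the opening at its end, in the units of the state.
- sensors.get_state(): the state, without advancing time (a new reading comes with each control period).
- camera(name): name is "side" or "top" or "wrist"; returns the picture (480x640x3 uint8, red, green, blue); there is no depth.
- get_calibration(name): a dict with "fovy" (degrees; the focal length in pixels is half the picture's height over the tangent of half this angle, whatever the lens; pixels are square), "cx", "cy" (the principal point, pixels), "rvec" (rotation vector, rad) and "tvec" (3), from world to camera coordinates, as OpenCV has them. Camera axes: x right, y down, z forward; pixel columns grow to the right and rows downward; lengths in m; the calibration is good to about 2 mm. A picture is of the moment at which its call begins: read the wrist's pose just before it. get_calibration takes no time and is no camera call; for the wrist camera it gives the pose at the moment of the call.
- ctrl.finish_job(): hands the job in, once; it reports no verdict.
The state is a dict: "t": time; "qpos": joint angles; "qd": joint speeds; "effort": joint torques, N m; "tcp_pos": TCP position; "tool_rot": TCP orientation; "contact_force": force on the tool from outside, world axes, zero at the start; "wrist_torque": the same for the moment, N m; "opening": finger opening in m.
Only numpy, scipy, OpenCV 4.12 (cv2) and the standard library are available. Lean on these libraries where they do the work, as an engineer would, in place of code of your own. Each camera call takes 0.05 s, during which the arm holds its last target. There are 200 camera calls.

## Working session

There is one attempt and no reset: what is moved stays moved. The work goes in short steps, Python scripts to look and compute and a tool call to move; the robot and the scene stay as the last step left them, time stands still between calls to the robot, and variables do not carry over. Pictures are saved under pics/ and viewed, on a budget of 10 in all, crops included, one or two more only if the job needs it, and the job is handed in when it is done.

Besides the shell and the picture viewer there is one more tool, called after "Call:" by a JSON object that holds its "fn" and its "kwargs", one argument or row to a line. carry_out: Moves the arm, as the interface text tells. Its arguments: {"type":"object","properties":{"rows":{"type":"array"}},"required":["rows"]}

```bash
mkdir -p pics; python3 - <<'E'
from workcell import sensors, camera, get_calibration
import cv2,json
s=sensors.get_state()
print(s)
for n in ("side","top","wrist"): print(n,get_calibration(n))
import numpy as np
for n in ("side","top"):
    cv2.imwrite(f"pics/{n}0.png",camera(n)[:,:,::-1])
E
```

```text
{'t': 0.0, 'qpos': array([ 1.07666591e+00,  2.63524059e-01, -4.89494081e-02,  1.25939815e+00,
        1.14192451e-05,  1.41553895e+00]), 'qd': array([ 0.00154857,  0.00090383, -0.00069669, -0.00061296, -0.00067205,
        0.00077831]), 'effort': array([ 3.42153347e-03, -6.37615013e+01,  3.84564042e+01,  1.37304873e-02,
        2.35005888e-05, -2.96828887e-05]), 'tcp_pos': array([0.17435515, 0.49487519, 0.20371995]), 'tool_rot': array([-1.76930738e-04,  1.68626943e-01,  9.85679798e-01, -5.07732658e-04]), 'contact_force': array([-0.45147911,  0.40253689, -0.24819243]), 'wrist_torque': array([-0.00871365, -0.02717933, -0.00328969]), 'opening': 0.08560998120641791}
side {'fovy': 50.2650038424595, 'cx': 324.2930196110553, 'cy': 240.15221650727096, 'rvec': array([ 2.31822591,  0.49535792, -0.20034533]), 'tvec': array([-0.46156454, -0.02278299,  1.69305878])}
top {'fovy': 44.18459884588982, 'cx': 306.1462797707768, 'cy': 232.2633748697316, 'rvec': array([ 2.12481389, -2.18376774,  0.1636098 ]), 'tvec': array([0.02810218, 0.501771  , 1.79383873])}
wrist {'fovy': 71.87602577230847, 'cx': 323.60489562673973, 'cy': 235.34238325096828, 'rvec': array([-2.36043657, -1.6712979 , -0.24459449]), 'tvec': array([-0.52600967, -0.03716439,  0.38067385])}
```

View pics/side0.png

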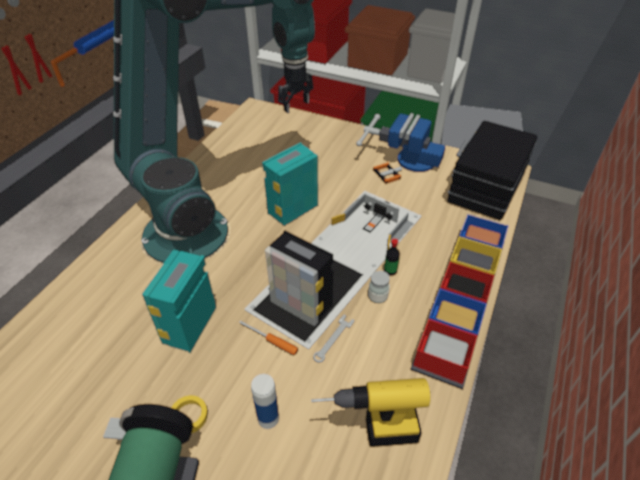

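View pics/top0.png

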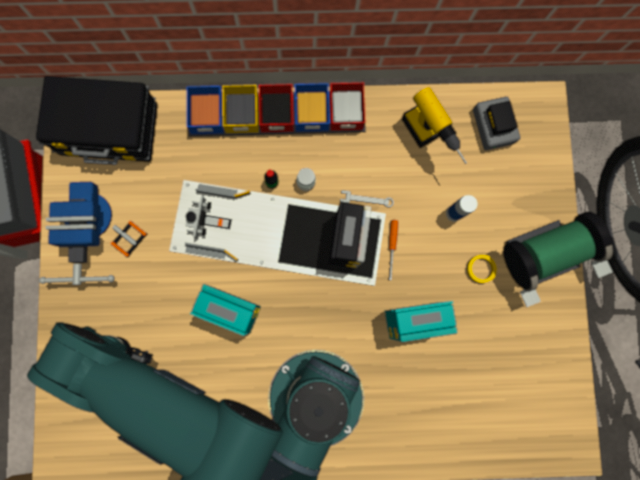

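The side view shows the black, clear-lid organiser at (300,277) on the black rubber. It is at (350,235) in the top view. The look-alikes are the turquoise boxes at (292,184) and (180,300) in the side view, (226,309) and (421,321) in the top view. The black box is the right one. The stop is at the left of the top view (200,222), and the screwdriver lies behind the loading end at (393,250).

```bash
cat > h.py <<'E'
import numpy as np, cv2
from workcell import get_calibration
def cam(n):
    c=get_calibration(n); f=240/np.tan(np.radians(c['fovy']/2))
    return np.array([[f,0,c['cx']],[0,f,c['cy']],[0,0,1]]),np.array(c['rvec']),np.array(c['tvec'])
def ray(n,px,z):
    K,r,t=cam(n); R=cv2.Rodrigues(r)[0]; o=-R.T@t
    d=(R.T@np.linalg.inv(K)@np.c_[np.atleast_2d(px),np.ones(len(np.atleast_2d(px)))].T).T
    return o+d*((z-o[2])/d[:,2])[:,None]
def proj(n,P):
    K,r,t=cam(n); return cv2.projectPoints(np.atleast_2d(np.float64(P)),r,t,K,None)[0][:,0]
E
python3 - <<'E'
from h import *
im=cv2.imread('pics/top0.png'); hsv=cv2.cvtColor(im,cv2.COLOR_BGR2HSV)
m=((hsv[...,1]<45)&(hsv[...,2]>140)).astype(np.uint8)
m[:,:160]=0;m[:170]=0;m[300:]=0;m[:,400:]=0
m[:,  :]=m
n,l,st,_=cv2.connectedComponentsWithStats(m)
k=1+np.argmax(st[1:,4]);print(st[k])
pts=np.argwhere(l==k)[:,::-1]
h=cv2.convexHull(pts.astype(np.float32)); q=cv2.minAreaRect(h); b=cv2.boxPoints(q);print(q,b)
W=ray('top',b,0.004);print(W)
print([np.linalg.norm(W[i]-W[i-1]) for i in range(4)])
c=cv2.resize(im[165:300,160:420],None,fx=3,fy=3,interpolation=cv2.INTER_CUBIC);cv2.imwrite('pics/crop.png',c)
E
```

```text
[ 170  181  215  104 7613]
((277.73773193359375, 231.20069885253906), (207.31883239746094, 75.02001190185547), 9.211027145385742) [[169.41068 251.63414]
 [181.41922 177.58148]
 [386.0648  210.76726]
 [374.05624 284.81992]]
[[ 0.45700049  0.44271647  0.004     ]
 [ 0.69284772  0.4055906   0.004     ]
 [ 0.5686717  -0.24098368  0.004     ]
 [ 0.33604202 -0.19261768  0.004     ]]
[np.float64(0.6467460398816204), np.float64(0.2387514333068872), np.float64(0.6583904440898812), np.float64(0.23760437204165827)]
```

View pics/crop.png

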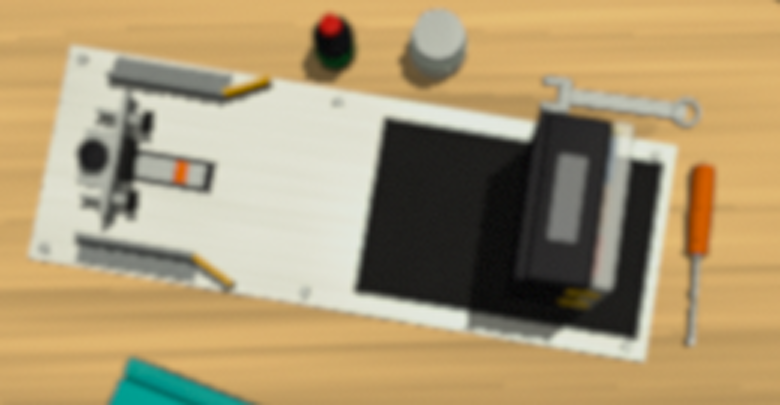

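The crop confirms the black organiser with its clear lid to the right, towards the screwdriver. Its lid edge runs (633,125)–(605,290). The tray corners are at (70,45), (677,145), (643,360) and (28,257) in crop pixels.

```bash
cat >> h.py <<'E'
def c2p(p): return (np.float64(p)+.5)/3-.5+[160,165]
W=ray('top',c2p([(70,45),(677,145),(643,360),(28,257)]),.004)
ex=((W[0]-W[1])+(W[3]-W[2])); ex/=np.linalg.norm(ex)   # tray +x
ey=np.array([-ex[1],ex[0],0])
O=W.mean(0)-ex*0.065; O[2]=0
def tr(P): d=np.atleast_2d(P)-O; return np.c_[d@ex,d@ey,d[:,2]]
def wd(x,y,z): return O+ex*x+ey*y+np.array([0,0,z])
E
python3 - <<'E'
from h import *
from scipy.spatial.transform import Rotation as Rt
from workcell import sensors
np.set_printoptions(precision=4,suppress=True)
print(W,[np.linalg.norm(W[i]-W[i-1]) for i in range(4)])
print('O',O,'ex',ex,'ang',np.degrees(np.arctan2(ex[1],ex[0])))
print('plate corners tray',tr(W))
print('org top tray',tr(ray('top',c2p([(633,125),(605,290),(518,278),(540,105)]),.224)))
print('screwdriver',tr(ray('top',c2p([(705,165),(688,345),(690,210),(716,210)]),.02)))
print('catch, buffers',tr(ray('top',c2p([(181,173)]),.008)),tr(ray('top',c2p([(152,122),(132,205)]),.038)))
s=sensors.get_state();w=s['tool_rot'];R=Rt.from_quat([w[1],w[2],w[3],w[0]]).as_matrix();print(R)
print('tcp tray',tr(s['tcp_pos']))
c,r,t=cam('wrist');Rw=cv2.Rodrigues(r)[0];print('wristcam in tool',R.T@(-Rw.T@t-s['tcp_pos']))
print([wd(x,0,.2) for x in(-.26,.06)])
E
```

```text
[[ 0.6859  0.4006  0.004 ]
 [ 0.5616 -0.2383  0.004 ]
 [ 0.3365 -0.1925  0.004 ]
 [ 0.4611  0.444   0.004 ]] [np.float64(0.22896953865138492), np.float64(0.6508904970043072), np.float64(0.2296710178800132), np.float64(0.6485586116372846)]
O [0.4988 0.0397 0.    ] ex [0.1916 0.9815 0.    ] ang 78.95407900630143
plate corners tray [[ 0.3901 -0.1145  0.004 ]
 [-0.2608 -0.1148  0.004 ]
 [-0.2589  0.1148  0.004 ]
 [ 0.3896  0.1145  0.004 ]]
org top tray [[-0.1922 -0.0836  0.224 ]
 [-0.1898  0.0729  0.224 ]
 [-0.1092  0.0751  0.224 ]
 [-0.1039 -0.0879  0.224 ]]
screwdriver [[-0.2909 -0.0956  0.02  ]
 [-0.3005  0.0931  0.02  ]
 [-0.2823 -0.046   0.02  ]
 [-0.309  -0.0505  0.02  ]]
catch, buffers [[0.2483 0.0016 0.008 ]] [[ 0.2829 -0.042   0.038 ]
 [ 0.2869  0.0466  0.038 ]]
[[-0.9432  0.3323 -0.0005]
 [ 0.3323  0.9432 -0.0008]
 [ 0.0002 -0.0009 -1.    ]]
tcp tray [[0.3847 0.4057 0.2038]]
wristcam in tool [ 0.0741  0.0016 -0.1708]
[array([ 0.449 , -0.2155,  0.2   ]), array([0.5103, 0.0985, 0.2   ])]
```

Call:
{"fn": "carry_out", "kwargs": {
  "rows": [
    [1, [0, 0, -0.035], 7],
    [1, [0, 0, -0.035], 7],
    [1, [0, 0, -0.035], 7],
    [1, [0, 0, -0.015], 7],
    [1, [0, 0, 0], 7],
    [1, [0, 0, 0], 7],
    [1, [0, 0, 0], 7],
    [1, [0, 0, 0], 7],
    [1, [0, 0, 0], 7],
    [1, [0, 0, 0], 7]
  ]
}}

```text
t: 0.93
tcp_pos: [0.1744, 0.495, 0.3239]
tool_rot: [0.0, 0.706, 0.709, -0.0]
contact_force: [0.7, 0.3, -0.4]
opening: 0.0856
```

Call:
{"fn": "carry_out", "kwargs": {
  "rows": [
    [1, [0, 0, 0], 7],
    [1, [0, 0, 0], 4.6],
    [1, [0, 0, 0], 0],
    [1, [0, 0, 0], 0]
  ]
}}

```text
t: 1.27
tcp_pos: [0.1744, 0.4951, 0.324]
tool_rot: [0.0, 0.771, 0.637, -0.0]
contact_force: [-0.2, -0.0, -0.2]
opening: 0.0851
```

```bash
cat > st.py <<'E'
from h import *
from scipy.spatial.transform import Rotation as Rt
from workcell import sensors
np.set_printoptions(precision=4,suppress=True)
s=sensors.get_state();w=s['tool_rot'];R=Rt.from_quat([w[1],w[2],w[3],w[0]]).as_matrix()
print('t',s['t'],'q',s['qpos'],'tcp',s['tcp_pos'],'tray',tr(s['tcp_pos']))
print('toolx in tray',R[:,0]@ex,R[:,0]@ey,R[2,0],'F tray',s['contact_force']@ex,s['contact_force']@ey,s['contact_force'][2])
E
python3 st.py
```

```text
t 1.2667 q [ 1.0767  0.2602  0.2702  1.5812 -0.      2.8369] tcp [0.1744 0.4951 0.324 ] tray [[0.3848 0.4056 0.324 ]]
toolx in tray 0.9999941495658966 0.003387779419150972 -0.00047305875572687165 F tray -0.046644577460971094 0.23794624041489693 -0.1548683013967652
```

Call:
{"fn": "carry_out", "kwargs": {
  "rows": [
    [1, [-0.02, 0.035, 0], 0],
    [1, [-0.02, 0.035, 0], 0],
    [1, [-0.02, 0.035, 0], 0],
    [1, [-0.02, 0.035, 0], 0],
    [1, [-0.02, 0.035, 0], 0],
    [1, [-0.02, 0.035, 0], 0],
    [1, [-0.02, 0.035, 0], 0],
    [1, [-0.02, 0.035, 0], 0],
    [1, [-0.02, 0.035, 0], 0],
    [1, [-0.02, 0.035, 0], 0]
  ]
}}

```text
t: 2.1
tcp_pos: [0.4811, 0.2302, 0.3242]
tool_rot: [0.0, 0.771, 0.637, 0.0]
contact_force: [0.6, 0.6, 0.4]
opening: 0.0855
```

Call:
{"fn": "carry_out", "kwargs": {
  "rows": [
    [1, [-0.04, 0.006, 0], 0],
    [1, [-0.04, 0.006, 0], 0],
    [1, [-0.04, 0.006, 0], 0],
    [1, [-0.04, 0.006, 0], 0],
    [1, [-0.04, 0.006, 0], 0],
    [1, [-0.04, 0.006, 0], 0],
    [1, [-0.04, 0.006, 0], 0],
    [1, [-0.04, 0.006, 0], 0],
    [1, [-0.04, 0.006, 0], 0],
    [1, [-0.04, 0.006, 0], 0]
  ]
}}

```text
t: 2.93
tcp_pos: [0.4617, -0.174, 0.3243]
tool_rot: [0.0, 0.771, 0.637, 0.0]
contact_force: [1.3, 0.1, -0.1]
opening: 0.0857
```

Call:
{"fn": "carry_out", "kwargs": {
  "rows": [
    [1, [-0.03, 0, 0], 0],
    [1, [-0.02, 0, 0], 0],
    [1, [0, 0, 0], 0]
  ]
}}

```text
t: 3.18
tcp_pos: [0.4521, -0.2245, 0.3235]
tool_rot: [-0.0, 0.772, 0.636, -0.0]
contact_force: [-0.0, 0.5, -0.6]
opening: 0.0855
```

```bash
python3 st.py; python3 -c "
from workcell import camera;import cv2
cv2.imwrite('pics/w1.png',camera('wrist')[:,:,::-1])"
```

```text
t 3.1833 q [-0.6221  0.223   0.2176  1.5662 -0.0006  1.141 ] tcp [ 0.4521 -0.2245  0.3235] tray [[-0.2682 -0.0047  0.3235]]
toolx in tray 0.9999998371906198 0.0005105767329766342 -0.00025481392046972133 F tray 0.4411284900390453 0.10146264012313357 -0.6472180451540634
```

View pics/w1.png

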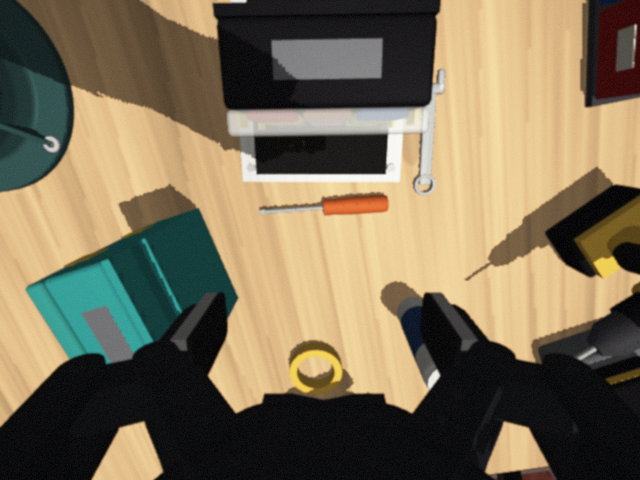

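The wrist view shows the lid's outer edge at rows 132–135, from column 229 to 428. The screwdriver, at (345,205), is clear. The turquoise box is at lower left, and I'll check its clearance.

```bash
python3 - <<'E'
from h import *
np.set_printoptions(precision=4,suppress=True)
print(tr(ray('wrist',[(229,135),(428,132)],.224)))
print('teal',tr(ray('wrist',[(198,210),(30,288),(236,297)],.22)), tr(ray('top',[(387,310),(452,302),(455,333),(391,341)],.22)))
E
```

```text
[[-0.191   0.0699  0.224 ]
 [-0.1886 -0.0855  0.224 ]]
teal [[-0.2518  0.1023  0.22  ]
 [-0.3245  0.2633  0.22  ]
 [-0.3333  0.0762  0.22  ]] [[-0.2795  0.1926  0.22  ]
 [-0.4521  0.1419  0.22  ]
 [-0.4711  0.2236  0.22  ]
 [-0.3023  0.2733  0.22  ]]
```

Call:
{"fn": "carry_out", "kwargs": {
  "rows": [
    [1, [0, 0.003, 0.035], 0],
    [1, [0, 0, 0.035], 0],
    [1, [0, 0, 0.035], 0],
    [1, [0, 0, 0.035], 0],
    [1, [0.02, 0, 0], 0],
    [1, [0.02, 0, 0], 0],
    [1, [0.01, 0, 0], 0],
    [1, [0.004, 0, 0], 0],
    [1, [0.004, 0, 0], 0]
  ]
}}

```text
t: 3.98
tcp_pos: [0.4672, -0.1643, 0.1846]
tool_rot: [0.001, 0.771, 0.637, 0.0]
contact_force: [-0.1, 0.6, 0.4]
opening: 0.0853
```

```bash
python3 st.py
```

```text
t 3.9833 q [-0.5027  0.2187 -0.1632  1.1879 -0.0002  1.258 ] tcp [ 0.4672 -0.1643  0.1846] tray [[-0.2062 -0.0081  0.1846]]
toolx in tray 0.9999957025079438 0.00289217514992259 -0.0004798838885923817 F tray 0.5344716667700271 0.23653184211729325 0.44548654451535247
```

Call:
{"fn": "carry_out", "kwargs": {
  "rows": [
    [1, [0.002, 0, 0], 0],
    [1, [0.002, 0, 0], 0],
    [1, [0.002, 0, 0], 0],
    [1, [0.002, 0, 0], 0],
    [1, [0.003, 0, 0], 0],
    [1, [0.003, 0, 0], 0],
    [1, [0.004, 0, 0], 0],
    [1, [0.004, 0, 0], 0],
    [1, [0.004, 0, 0], 0],
    [1, [0.004, 0, 0], 0]
  ]
}}

```text
t: 4.82
tcp_pos: [0.4726, -0.1349, 0.1842]
tool_rot: [0.0, 0.772, 0.636, 0.0]
contact_force: [0.5, 0.1, -0.2]
opening: 0.0852
```

```bash
python3 st.py
```

```text
t 4.8167 q [-0.444   0.2133 -0.1717  1.1858  0.      1.3189] tcp [ 0.4726 -0.1349  0.1842] tray [[-0.1764 -0.0077  0.1842]]
toolx in tray 0.9999997546844299 0.0007004490093495524 1.5051691712657037e-06 F tray 0.22423636971716265 -0.4654841233750375 -0.17958264835210297
```

```bash
python3 -c "
from workcell import camera;import cv2
im=camera('side')[:,:,::-1]
cv2.imwrite('pics/s1.png',cv2.resize(im[180:370,200:420],None,fx=3,fy=3))"
```

```text
(no output)
```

View pics/s1.png

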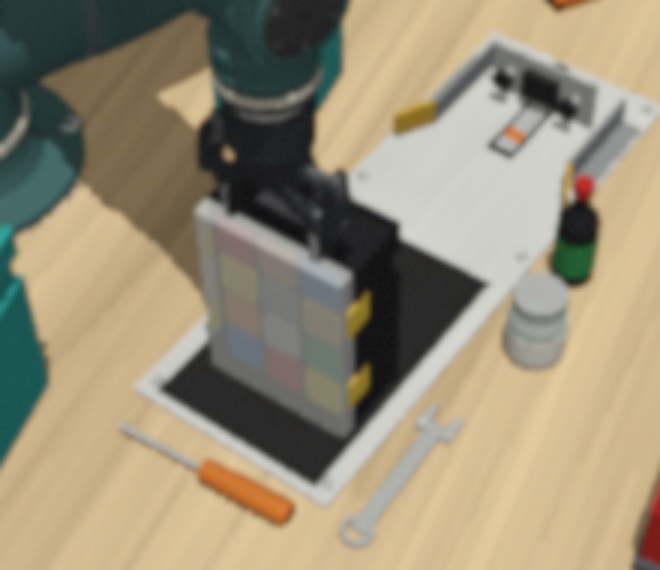

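```bash
python3 - <<'E'
from h import *
np.set_printoptions(precision=1,suppress=True)
f=lambda P:(proj('side',P)-[200,180])*3
print('lid top',f([wd(-.19,.07,.224),wd(-.188,-.085,.224)]),'tilt',f([wd(-.165,.07,.224),wd(-.165,-.085,.224)]))
print('foot lid',f([wd(-.19,.07,.004),wd(-.188,-.085,.004)]))
for z in(.184,.197,.21,.224): print(z,f([wd(-.176,.05-.008,z),wd(-.176,-.05-.008,z),wd(-.165,.05-.008,z),wd(-.165,-.05-.008,z)]))
E
```

```text
lid top [[193.7 204.5]
 [339.2 280.8]] tilt [[212.  187.7]
 [355.3 263.9]]
foot lid [[212.  361.1]
 [342.3 435.8]]
0.184 [[231.8 239.6]
 [322.6 289. ]
 [239.6 232.1]
 [330.2 281.1]]
0.197 [[230.9 229.6]
 [322.3 279.1]
 [238.7 222.1]
 [329.9 271.2]]
0.21 [[230.  219.5]
 [322.  269. ]
 [237.8 212. ]
 [329.6 261.1]]
0.224 [[228.9 208.4]
 [321.6 258. ]
 [236.9 201. ]
 [329.3 250.1]]
```

```bash
python3 -c "
from workcell import camera;import cv2
cv2.imwrite('pics/w2.png',camera('wrist')[:,:,::-1])"
```

```text
(no output)
```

View pics/w2.png

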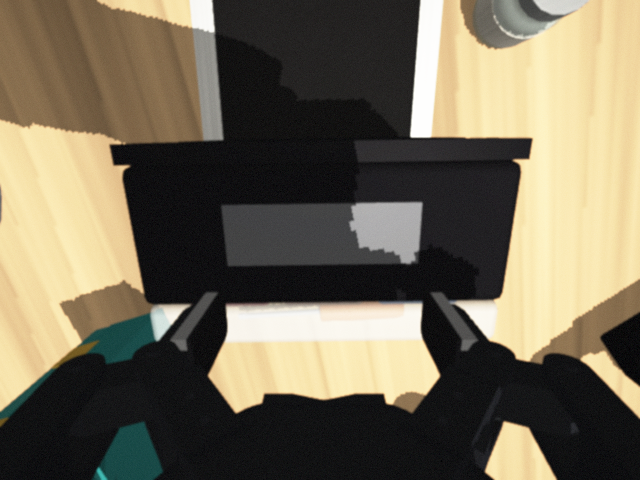

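```bash
python3 - <<'E'
from h import *
np.set_printoptions(precision=4,suppress=True)
for z in (.224,.2): print(z,tr(ray('wrist',[(155,340),(495,340),(148,300),(505,300),(112,147),(530,140)],z)))
K,r,t=cam('wrist');R=cv2.Rodrigues(r)[0];print('cam z axis',R[2],'pos',tr(-R.T@t))
for z in (.184,.197,.21,.22,.23): print(z,tr(ray('wrist',[(218,293),(435,293),(227,340),(421,340)],z)))
E
```

```text
0.224 [[-0.1906  0.0698  0.224 ]
 [-0.1904 -0.0856  0.224 ]
 [-0.1703  0.0699  0.224 ]
 [-0.1701 -0.087   0.224 ]
 [-0.1053  0.0738  0.224 ]
 [-0.1025 -0.0857  0.224 ]]
0.2 [[-0.207   0.0839  0.2   ]
 [-0.2067 -0.1     0.2   ]
 [-0.183   0.084   0.2   ]
 [-0.1827 -0.1016  0.2   ]
 [-0.1061  0.0886  0.2   ]
 [-0.1028 -0.1001  0.2   ]]
cam z axis [-0.0554 -0.2835 -0.9574] pos [[-0.101  -0.0073  0.3551]]
0.184 [[-0.187   0.0529  0.184 ]
 [-0.1868 -0.0707  0.184 ]
 [-0.2179  0.0503  0.184 ]
 [-0.2177 -0.0654  0.184 ]]
0.197 [[-0.1805  0.0483  0.197 ]
 [-0.1803 -0.0659  0.197 ]
 [-0.209   0.0459  0.197 ]
 [-0.2088 -0.061   0.197 ]]
0.21 [[-0.1739  0.0437  0.21  ]
 [-0.1738 -0.0611  0.21  ]
 [-0.2001  0.0415  0.21  ]
 [-0.2    -0.0566  0.21  ]]
0.22 [[-0.1689  0.0402  0.22  ]
 [-0.1687 -0.0574  0.22  ]
 [-0.1933  0.0382  0.22  ]
 [-0.1932 -0.0532  0.22  ]]
0.23 [[-0.1639  0.0367  0.23  ]
 [-0.1637 -0.0537  0.23  ]
 [-0.1865  0.0348  0.23  ]
 [-0.1863 -0.0498  0.23  ]]
```

The organiser hasn't moved: its lid edge is still at −0.190. The open fingertips stand above its top (about z 0.228), so they passed over it. I'll back off, shut the fingers so that they reach the TCP, and push again.

Call:
{"fn": "carry_out", "kwargs": {
  "rows": [
    [1, [-0.02, 0, 0], 0],
    [1, [-0.025, 0, 0], 0],
    [1, [0, 0, 0], 0],
    [0, [0, 0, 0], 0],
    [0, [0, 0, 0], 0],
    [0, [0, 0, 0], 0],
    [0, [0, 0, 0], 0],
    [0, [0, 0, 0], 0],
    [0, [0, 0, 0], 0],
    [0, [0, 0, 0], 0]
  ]
}}

```text
t: 5.75
tcp_pos: [0.464, -0.1793, 0.1842]
tool_rot: [-0.0, 0.772, 0.636, 0.0]
contact_force: [-1.1, -0.1, 0.2]
opening: 0.0006
```

Call:
{"fn": "carry_out", "kwargs": {
  "rows": [
    [0, [0.005, 0, 0], 0],
    [0, [0.005, 0, 0], 0],
    [0, [0.004, 0, 0], 0],
    [0, [0.003, 0, 0], 0],
    [0, [0.002, 0, 0], 0],
    [0, [0.002, 0, 0], 0],
    [0, [0.002, 0, 0], 0],
    [0, [0.002, 0, 0], 0],
    [0, [0.003, 0, 0], 0],
    [0, [0.003, 0, 0], 0]
  ]
}}

```text
t: 6.58
tcp_pos: [0.4699, -0.149, 0.1842]
tool_rot: [0.0, 0.772, 0.636, 0.0]
contact_force: [-0.6, -2.3, 0.8]
opening: 0.0
```

```bash
python3 st.py
```

```text
t 6.5833 q [-0.4724  0.2157 -0.1684  1.1866  0.      1.2908] tcp [ 0.4699 -0.149   0.1842] tray [[-0.1906 -0.0078  0.1842]]
toolx in tray 0.9999999297983683 0.00037463699520680463 7.097924653355209e-06 F tray -2.3776006616575094 0.18641081428798478 0.8148622045898326
```

Call:
{"fn": "carry_out", "kwargs": {
  "rows": [
    [0, [0.004, 0, 0], 0],
    [0, [0.005, 0, 0], 0],
    [0, [0.006, 0, 0], 0],
    [0, [0.006, 0, 0], 0],
    [0, [0.006, 0, 0], 0],
    [0, [0.006, 0, 0], 0],
    [0, [0.006, 0, 0], 0],
    [0, [0.006, 0, 0], 0],
    [0, [0.006, 0, 0], 0],
    [0, [0.006, 0, 0], 0]
  ]
}}

```text
t: 7.42
tcp_pos: [0.4808, -0.0925, 0.1841]
tool_rot: [-0.0, 0.772, 0.636, 0.0]
contact_force: [-0.1, -0.4, -0.6]
opening: -0.0001
```

Call:
{"fn": "carry_out", "kwargs": {
  "rows": [
    [0, [0.006, 0, 0], 0],
    [0, [0.006, 0, 0], 0],
    [0, [0.005, 0, 0], 0],
    [0, [0.005, 0, 0], 0],
    [0, [0.004, 0, 0], 0],
    [0, [0.004, 0, 0], 0],
    [0, [0, 0, 0], 0],
    [0, [0, 0, 0], 0]
  ]
}}

```text
t: 8.08
tcp_pos: [0.4865, -0.0636, 0.1842]
tool_rot: [0.0, 0.772, 0.636, -0.0]
contact_force: [0.3, 0.7, -0.8]
opening: -0.0002
```

```bash
python3 st.py; python3 -c "
from workcell import camera;import cv2
im=camera('side')[:,:,::-1]
cv2.imwrite('pics/s2.png',cv2.resize(im[180:370,200:420],None,fx=3,fy=3))"
```

```text
t 8.0833 q [-0.2963  0.2118 -0.1736  1.1853 -0.      1.4664] tcp [ 0.4865 -0.0636  0.1842] tray [[-0.1037 -0.0077  0.1842]]
toolx in tray 0.9999996059080757 0.0008870019516949945 -3.7566362044881975e-05 F tray 0.7089062745467763 -0.14643108036038704 -0.8350149126017576
```

View pics/s2.png

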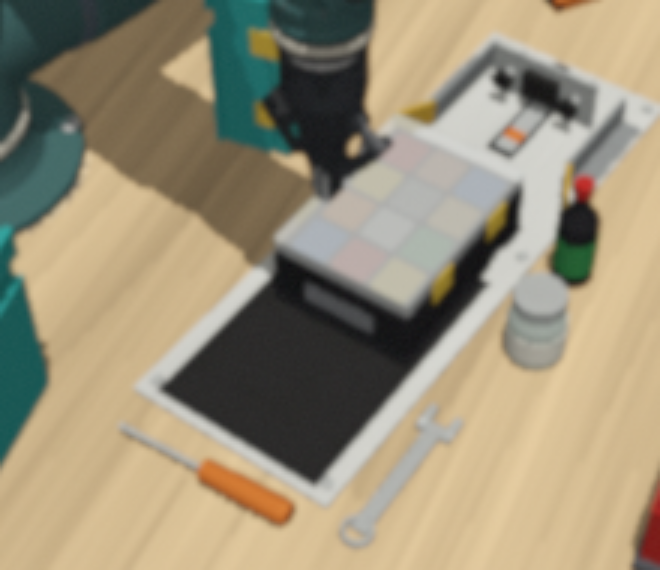

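The organiser lies flat with its lid up, and its near-end top edge runs (275,245)–(407,318) in the crop.

```bash
python3 - <<'E'
from h import *
np.set_printoptions(precision=4,suppress=True)
c=lambda p:np.float64(p)/3+[200,180]
print(tr(ray('side',c([(275,243),(407,316),(520,185),(398,125)]),.094)))
E
```

```text
[[-0.0944  0.0616  0.094 ]
 [-0.0963 -0.0936  0.094 ]
 [ 0.1092 -0.0906  0.094 ]
 [ 0.111   0.0587  0.094 ]]
```

Call:
{"fn": "carry_out", "kwargs": {
  "rows": [
    [0.5, [-0.03, 0, 0], 0],
    [0.5, [-0.03, 0, 0], 0],
    [0.5, [-0.01, 0, 0], 0],
    [0.5, [0, 0, 0.03], 0],
    [0.5, [0, 0, 0.035], 0],
    [0.5, [0, 0, 0.035], 0],
    [0.5, [0, 0, 0.034], 0],
    [0.5, [0, 0, 0.02], 0],
    [0.5, [0, 0, 0], 0]
  ]
}}

```text
t: 8.88
tcp_pos: [0.4707, -0.1315, 0.0268]
tool_rot: [-0.003, 0.772, 0.636, -0.001]
contact_force: [-0.6, -0.7, -1.0]
opening: 0.0426
```

```bash
python3 st.py; python3 -c "
from workcell import camera;import cv2
cv2.imwrite('pics/w3.png',camera('wrist')[:,:,::-1])"
```

```text
t 8.8833 q [-0.4394  0.3345 -0.4664  0.7757  0.      1.3242] tcp [ 0.4707 -0.1315  0.0268] tray [[-0.1734 -0.0052  0.0268]]
toolx in tray 0.999998930637044 5.971445305837855e-05 0.001461218310989435 F tray -0.7683150727479712 0.41932934261180765 -1.0098831226558094
```

View pics/w3.png

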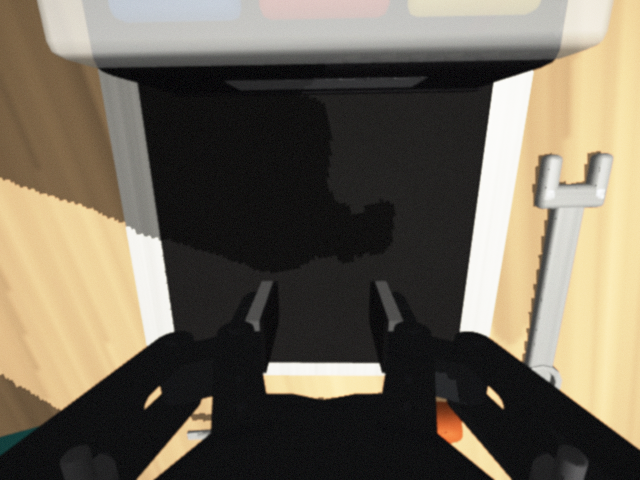

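The near-end top edge of the organiser is at about rows 50–60, columns 42–610. The two fingers are centred behind it at half opening, with tips at row 285.

```bash
python3 st.py; python3 - <<'E'
from h import *
np.set_printoptions(precision=4,suppress=True)
print(tr(ray('wrist',[(55,60),(600,52),(45,30),(610,20)],.09)))
print(tr(ray('wrist',[(138,90),(494,88)],.006)))
print([ (z,tr(ray('wrist',[(268,283),(382,283)],z)).tolist()) for z in (.03,.045,.06)])
E
```

```text
t 8.9333 q [-0.4392  0.3322 -0.4625  0.7795  0.      1.3241] tcp [ 0.4719 -0.132   0.0291] tray [[-0.1736 -0.0065  0.0291]]
toolx in tray 0.9999995897650074 0.0002228300563460652 0.0008779616069582682 F tray -0.012766314634035146 0.34518970302173846 0.3268905057412944
[[-0.0768  0.0743  0.09  ]
 [-0.0747 -0.0882  0.09  ]
 [-0.0689  0.0754  0.09  ]
 [-0.0665 -0.0891  0.09  ]]
[[-0.0749  0.0946  0.006 ]
 [-0.0739 -0.0977  0.006 ]]
[(0.03, [[-0.17764400579758136, 0.025117614843319796, 0.03], [-0.17751632836706377, -0.038772542584956216, 0.03]]), (0.045, [[-0.17066515832093612, 0.02231130803375179, 0.04500000000000001], [-0.170548746728287, -0.035941391371918006, 0.04500000000000001]]), (0.06, [[-0.1636863108442909, 0.01950500122418384, 0.06], [-0.1635811650895102, -0.03311024015887985, 0.06]])]
```

Call:
{"fn": "carry_out", "kwargs": {
  "rows": [
    [0.25, [0, 0, 0], 0],
    [0.25, [0.02, 0, 0], 0],
    [0.25, [0.02, 0, 0], 0],
    [0.25, [0.012, 0, 0], 0],
    [0.25, [0.004, 0, 0], 0],
    [0.25, [0.003, 0, 0], 0],
    [0.25, [0.003, 0, 0], 0],
    [0.25, [0.003, 0, 0], 0],
    [0.25, [0.003, 0, 0], 0],
    [0.25, [0.003, 0, 0], 0]
  ]
}}

```text
t: 9.77
tcp_pos: [0.4867, -0.0629, 0.0302]
tool_rot: [-0.0, 0.772, 0.636, -0.0]
contact_force: [-0.1, -0.5, 1.0]
opening: 0.0214
```

Call:
{"fn": "carry_out", "kwargs": {
  "rows": [
    [0.25, [0.003, 0, 0], 0],
    [0.25, [0.003, 0, 0], 0],
    [0.25, [0.003, 0, 0], 0],
    [0.25, [0.003, 0, 0], 0],
    [0.25, [0.003, 0, 0], 0]
  ]
}}

```text
t: 10.18
tcp_pos: [0.4896, -0.0479, 0.0302]
tool_rot: [0.0, 0.772, 0.636, -0.0]
contact_force: [-0.8, -1.5, 0.6]
opening: 0.0214
```

```bash
python3 st.py
```

```text
t 10.1833 q [-0.2631  0.3316 -0.4599  0.7794 -0.0004  1.4999] tcp [ 0.4896 -0.0479  0.0302] tray [[-0.0877 -0.0077  0.0302]]
toolx in tray 0.9999997560013126 0.0005893763554070021 -0.0003750104359882357 F tray -1.629558121857463 0.518706240393832 0.6028624592414613
```

Call:
{"fn": "carry_out", "kwargs": {
  "rows": [
    [0.25, [0.003, 0, 0], 0],
    [0.25, [0.004, 0, 0], 0],
    [0.25, [0.004, 0, 0], 0],
    [0.25, [0.004, 0, 0], 0],
    [0.25, [0.004, 0, 0], 0],
    [0.25, [0.004, 0, 0], 0],
    [0.25, [0.003, 0, 0], 0],
    [0.25, [0.003, 0, 0], 0],
    [0.25, [0.003, 0, 0], 0],
    [0.25, [0.003, 0, 0], 0]
  ]
}}

```text
t: 11.02
tcp_pos: [0.4963, -0.0134, 0.0302]
tool_rot: [-0.0, 0.772, 0.636, 0.0]
contact_force: [-0.5, -2.2, -0.2]
opening: 0.0214
```

Call:
{"fn": "carry_out", "kwargs": {
  "rows": [
    [0.25, [0.002, 0, 0], 0],
    [0.25, [0.002, 0, 0], 0],
    [0.25, [0.002, 0, 0], 0],
    [0.25, [0.002, 0, 0], 0],
    [0.25, [0.002, 0, 0], 0]
  ]
}}

```text
t: 11.43
tcp_pos: [0.4981, -0.0037, 0.0302]
tool_rot: [-0.0, 0.772, 0.636, -0.0]
contact_force: [1.1, -1.0, -0.5]
opening: 0.0213
```

Call:
{"fn": "carry_out", "kwargs": {
  "rows": [
    [0.25, [0.002, 0, 0], 0],
    [0.25, [0.002, 0, 0], 0],
    [0.25, [0.002, 0, 0], 0],
    [0.25, [0.002, 0, 0], 0],
    [0.25, [0.002, 0, 0], 0]
  ]
}}

```text
t: 11.85
tcp_pos: [0.5001, 0.0061, 0.0302]
tool_rot: [0.0, 0.772, 0.636, 0.0]
contact_force: [0.1, -2.1, 0.2]
opening: 0.0212
```

```bash
python3 st.py
```

```text
t 11.85 q [-0.1508  0.3435 -0.4402  0.7871 -0.      1.6122] tcp [0.5001 0.0061 0.0302] tray [[-0.0326 -0.0076  0.0302]]
toolx in tray 0.9999998335827393 0.0005767963984874069 -1.1849430351283636e-05 F tray -2.006174963232902 -0.4946110062027912 0.1878500802568407
```

Call:
{"fn": "carry_out", "kwargs": {
  "rows": [
    [0.25, [0.0025, -0.0005, 0], 0],
    [0.25, [0.0025, -0.0005, 0], 0],
    [0.25, [0.0025, -0.0005, 0], 0],
    [0.25, [0.0025, -0.0005, 0], 0],
    [0.25, [0.0025, -0.0005, 0], 0],
    [0.25, [0.0025, -0.0005, 0], 0],
    [0.25, [0.0025, -0.0005, 0], 0],
    [0.25, [0.0025, -0.0005, 0], 0]
  ]
}}

```text
t: 12.52
tcp_pos: [0.5, 0.0266, 0.0302]
tool_rot: [0.0, 0.772, 0.636, 0.0]
contact_force: [0.1, -2.0, -0.5]
opening: 0.021
```

Call:
{"fn": "carry_out", "kwargs": {
  "rows": [
    [0.25, [0.0025, -0.0005, 0], 0],
    [0.25, [0.0025, -0.0005, 0], 0],
    [0.25, [0.0025, 0, 0], 0],
    [0.25, [0.0025, 0, 0], 0],
    [0.25, [0.0025, 0, 0], 0],
    [0.25, [0.0025, 0, 0], 0],
    [0.25, [0.0025, 0, 0], 0],
    [0.25, [0.0025, 0, 0], 0]
  ]
}}

```text
t: 13.18
tcp_pos: [0.5028, 0.0464, 0.0302]
tool_rot: [0.0, 0.772, 0.636, -0.0]
contact_force: [-0.2, -1.9, -0.8]
opening: 0.0212
```

Call:
{"fn": "carry_out", "kwargs": {
  "rows": [
    [0.25, [0.0025, 0, 0], 0],
    [0.25, [0.0025, 0, 0], 0],
    [0.25, [0.0025, 0, 0], 0],
    [0.25, [0.0025, 0, 0], 0]
  ]
}}

```text
t: 13.52
tcp_pos: [0.5047, 0.0562, 0.0302]
tool_rot: [0.0, 0.772, 0.636, -0.0]
contact_force: [-0.0, -1.5, 0.8]
opening: 0.0215
```

```bash
python3 st.py
```

```text
t 13.5167 q [-0.0496  0.3547 -0.4214  0.7946 -0.0001  1.7134] tcp [0.5047 0.0562 0.0302] tray [[ 0.0174 -0.0026  0.0302]]
toolx in tray 0.9999998096634418 0.0006131587999471998 -6.862482429602883e-05 F tray -1.4427247344115686 -0.26593522819873944 0.8298269237046658
```

Call:
{"fn": "carry_out", "kwargs": {
  "rows": [
    [0.25, [0.002, 0, 0], 0],
    [0.25, [0.002, 0, 0], 0],
    [0.25, [0.002, 0, 0], 0],
    [0.25, [0.002, 0, 0], 0],
    [0.25, [0.002, 0, 0], 0]
  ]
}}

```text
t: 13.93
tcp_pos: [0.5066, 0.066, 0.0302]
tool_rot: [0.0, 0.772, 0.636, 0.0]
contact_force: [0.5, -2.4, 0.6]
opening: 0.0214
```

Call:
{"fn": "carry_out", "kwargs": {
  "rows": [
    [0.25, [0.0015, 0, 0], 0],
    [0.25, [0.0015, 0, 0], 0],
    [0.25, [0.0015, 0, 0], 0],
    [0.25, [0.0015, 0, 0], 0],
    [0.25, [0.0015, 0, 0], 0]
  ]
}}

```text
t: 14.35
tcp_pos: [0.5081, 0.0733, 0.0302]
tool_rot: [-0.0, 0.772, 0.636, 0.0]
contact_force: [-0.3, -2.1, 0.7]
opening: 0.0213
```

Call:
{"fn": "carry_out", "kwargs": {
  "rows": [
    [0.25, [0.0015, 0, 0], 0],
    [0.25, [0.0015, 0, 0], 0],
    [0.25, [0.0015, 0, 0], 0],
    [0.25, [0.0015, 0, 0], 0]
  ]
}}

```text
t: 14.68
tcp_pos: [0.5092, 0.0792, 0.0302]
tool_rot: [0.0, 0.772, 0.636, 0.0]
contact_force: [-1.0, -2.0, 0.5]
opening: 0.0215
```

Call:
{"fn": "carry_out", "kwargs": {
  "rows": [
    [0.25, [0.0015, 0, 0], 0],
    [0.25, [0.0015, 0, 0], 0],
    [0.25, [0.0015, 0, 0], 0],
    [0.25, [0.0015, 0, 0], 0]
  ]
}}

```text
t: 15.02
tcp_pos: [0.5103, 0.0851, 0.0302]
tool_rot: [0.0, 0.772, 0.636, -0.0]
contact_force: [-0.9, -1.8, 1.2]
opening: 0.0213
```

Call:
{"fn": "carry_out", "kwargs": {
  "rows": [
    [0.25, [0.001, 0, 0], 0],
    [0.25, [0.001, 0, 0], 0],
    [0.25, [0.001, 0, 0], 0],
    [0.25, [0.001, 0, 0], 0]
  ]
}}

```text
t: 15.35
tcp_pos: [0.5111, 0.0889, 0.0302]
tool_rot: [0.0, 0.772, 0.636, 0.0]
contact_force: [0.0, -2.0, 0.1]
opening: 0.0209
```

Call:
{"fn": "carry_out", "kwargs": {
  "rows": [
    [0.25, [0.001, 0, 0], 0],
    [0.25, [0.001, 0, 0], 0],
    [0.25, [0.001, 0, 0], 0],
    [0.25, [0.001, 0, 0], 0]
  ]
}}

```text
t: 15.68
tcp_pos: [0.5118, 0.0928, 0.0302]
tool_rot: [0.0, 0.772, 0.636, -0.0]
contact_force: [-1.4, -4.6, 2.5]
opening: 0.0213
```

Call:
{"fn": "carry_out", "kwargs": {
  "rows": [
    [0.25, [0.001, 0, 0], 0],
    [0.25, [0.001, 0, 0], 0],
    [0.25, [0.001, 0, 0], 0]
  ]
}}

```text
t: 15.93
tcp_pos: [0.5123, 0.0956, 0.0302]
tool_rot: [0.0, 0.772, 0.636, -0.0]
contact_force: [-1.2, -6.3, 2.4]
opening: 0.0211
```

Call:
{"fn": "carry_out", "kwargs": {
  "rows": [
    [0.25, [0.001, 0, 0], 0],
    [0.25, [0.001, 0, 0], 0],
    [0.25, [0.001, 0, 0], 0]
  ]
}}

```text
t: 16.18
tcp_pos: [0.5128, 0.0983, 0.0302]
tool_rot: [0.0, 0.772, 0.636, -0.0]
contact_force: [-2.7, -7.7, 2.7]
opening: 0.0215
```

Call:
{"fn": "carry_out", "kwargs": {
  "rows": [
    [0.25, [0.001, 0, 0], 0],
    [0.25, [0.001, 0, 0], 0]
  ]
}}

```text
t: 16.35
tcp_pos: [0.5131, 0.1001, 0.0302]
tool_rot: [0.0, 0.772, 0.636, -0.001]
contact_force: [-3.4, -9.7, 3.1]
opening: 0.0213
```

Call:
{"fn": "carry_out", "kwargs": {
  "rows": [
    [0.25, [0.001, 0, 0], 0],
    [0.25, [0, 0, 0], 0]
  ]
}}

```text
t: 16.52
tcp_pos: [0.5133, 0.1011, 0.0302]
tool_rot: [0.0, 0.772, 0.636, -0.001]
contact_force: [-2.6, -9.4, 2.7]
opening: 0.0212
```

Call:
{"fn": "carry_out", "kwargs": {
  "rows": [
    [0.25, [0.001, 0, 0], 0],
    [0.25, [0, 0, 0], 0]
  ]
}}

```text
t: 16.68
tcp_pos: [0.5135, 0.1019, 0.0302]
tool_rot: [0.0, 0.772, 0.636, -0.001]
contact_force: [-1.9, -8.7, 3.1]
opening: 0.0215
```

Call:
{"fn": "carry_out", "kwargs": {
  "rows": [
    [0.25, [0.0007, 0, 0], 0],
    [0.25, [0, 0, 0], 0]
  ]
}}

```text
t: 16.85
tcp_pos: [0.5136, 0.1025, 0.0302]
tool_rot: [0.001, 0.772, 0.636, -0.001]
contact_force: [-3.0, -10.4, 3.2]
opening: 0.0211
```

Call:
{"fn": "carry_out", "kwargs": {
  "rows": [
    [0.25, [0.0005, 0, 0], 0],
    [0.25, [0, 0, 0], 0]
  ]
}}

```text
t: 17.02
tcp_pos: [0.5136, 0.1028, 0.0302]
tool_rot: [0.001, 0.772, 0.636, -0.001]
contact_force: [-3.1, -12.2, 4.0]
opening: 0.0212
```

Call:
{"fn": "carry_out", "kwargs": {
  "rows": [
    [0.25, [0.0007, 0, 0], 0],
    [0.25, [0, 0, 0], 0]
  ]
}}

```text
t: 17.18
tcp_pos: [0.5137, 0.1032, 0.0302]
tool_rot: [0.001, 0.772, 0.636, -0.001]
contact_force: [-3.0, -14.0, 4.4]
opening: 0.0213
```

Call:
{"fn": "carry_out", "kwargs": {
  "rows": [
    [0.25, [0.0007, 0, 0], 0],
    [0.25, [0, 0, 0], 0]
  ]
}}

```text
t: 17.35
tcp_pos: [0.5138, 0.1036, 0.0302]
tool_rot: [0.001, 0.772, 0.636, -0.001]
contact_force: [-3.6, -16.4, 4.6]
opening: 0.0215
```

Call:
{"fn": "carry_out", "kwargs": {
  "rows": [
    [0.25, [0.0008, 0, 0], 0],
    [0.25, [0, 0, 0], 0],
    [0.25, [0, 0, 0], 0],
    [0.25, [0, 0, 0], 0],
    [0.25, [0, 0, 0], 0],
    [0.25, [0, 0, 0], 0]
  ]
}}

```text
t: 17.85
tcp_pos: [0.5138, 0.1041, 0.0302]
tool_rot: [0.001, 0.772, 0.636, -0.002]
contact_force: [-4.9, -18.8, 5.9]
opening: 0.0212
```

```bash
python3 st.py
```

```text
t 17.85 q [ 0.0468  0.3797 -0.3792  0.8131 -0.0041  1.8109] tcp [0.5138 0.1041 0.0302] tray [[ 0.0661 -0.0024  0.0302]]
toolx in tray 0.9999908922511691 -0.0005826748975062924 -0.004227990619040749 F tray -19.38076431935971 1.1815050034724395 5.870171662532902
```

Call:
{"fn": "carry_out", "kwargs": {
  "rows": [
    [0.25, [-0.002, 0, 0], 0],
    [0.25, [-0.002, 0, 0], 0],
    [0.25, [-0.004, 0, 0], 0],
    [0.25, [-0.01, 0, 0], 0],
    [0.25, [-0.02, 0, 0], 0],
    [0.25, [-0.03, 0, 0], 0],
    [0.25, [-0.03, 0, 0], 0],
    [0.25, [0, 0, -0.03], 0],
    [0.25, [0, 0, -0.04], 0],
    [0.25, [0, 0, 0], 0]
  ]
}}

```text
t: 18.68
tcp_pos: [0.4981, 0.0088, 0.1057]
tool_rot: [0.002, 0.772, 0.636, 0.003]
contact_force: [1.1, 0.8, 1.2]
opening: 0.0214
```

```bash
python3 st.py; python3 -c "
from workcell import camera;import cv2
im=camera('side')[:,:,::-1]; w=camera('wrist')[:,:,::-1]
a=cv2.resize(im[150:310,240:440],(800,640))[:,:]; cv2.imwrite('pics/s3.png',cv2.resize(a,(750,600)));cv2.imwrite('pics/w4.png',w)"
```

```text
t 18.6833 q [-0.1466  0.2657 -0.3229  0.9752  0.0008  1.6173] tcp [0.4981 0.0088 0.1057] tray [[-0.0305 -0.0052  0.1057]]
toolx in tray 0.9999993131479197 -0.00035223759008335683 0.0011178695671621268 F tray 0.9735641731337551 -0.8886674819185706 1.1762371030621408
```

View pics/s3.png

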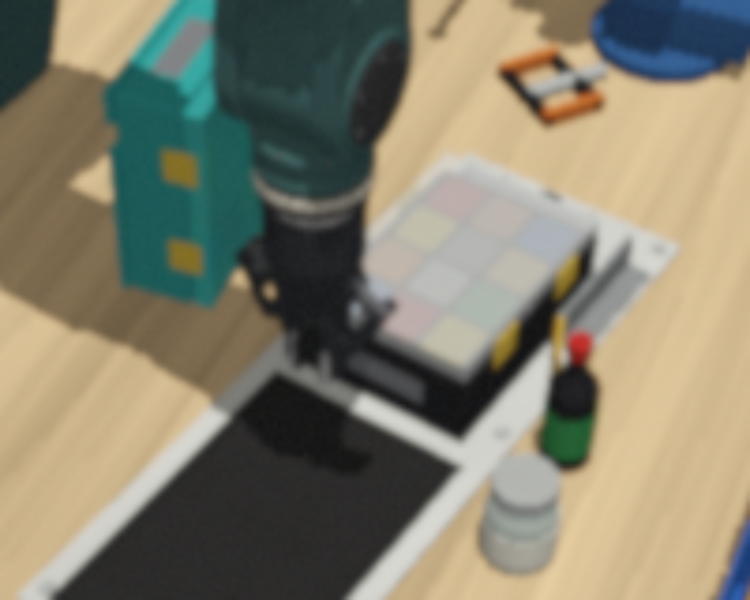

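View pics/w4.png

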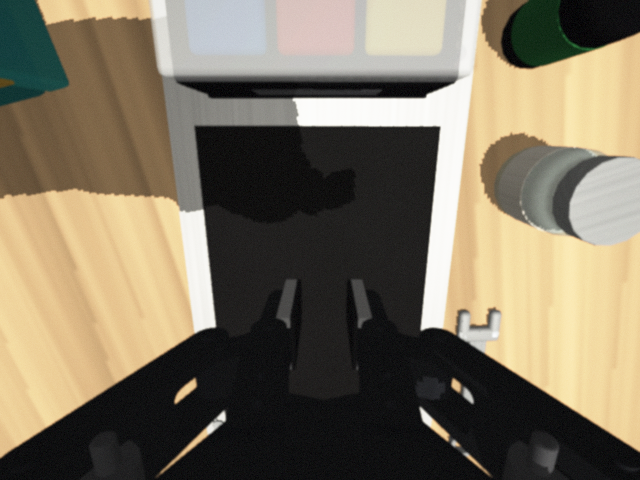

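```bash
python3 - <<'E'
from h import *
np.set_printoptions(precision=4,suppress=True)
print('rubber edge',tr(ray('wrist',[(196,126),(440,126)],.004)))
print('near bottom',tr(ray('wrist',[(208,97),(428,97)],.006)))
print('lid',tr(ray('wrist',[(160,70),(470,70)],.088)))
E
```

```text
rubber edge [[ 0.0521  0.0947  0.004 ]
 [ 0.0522 -0.0932  0.004 ]]
near bottom [[ 0.0726  0.0827  0.006 ]
 [ 0.0727 -0.0814  0.006 ]]
lid [[ 0.0767  0.0793  0.088 ]
 [ 0.0768 -0.0773  0.088 ]]
```

Call:
{"fn": "carry_out", "kwargs": {
  "rows": [
    [0.25, [0, 0, -0.03], 0],
    [0.25, [0, 0, -0.03], 0],
    [0.25, [0, 0, 0], 0],
    [0.25, [0, 0, 0], 0],
    [0.25, [0, 0, 0], 0]
  ]
}}

```text
t: 19.2
tcp_pos: [0.4952, 0.0099, 0.159]
tool_rot: [-0.001, 0.772, 0.636, -0.0]
contact_force: [-0.4, 0.7, -0.4]
opening: 0.0216
```

```bash
python3 -c "
from workcell import ctrl;print(ctrl.finish_job())"
```

```text
the job is handed in; nothing more can be done
None
```

I tipped the organiser onto its base, slid it between the guides and pressed it past the buffers onto the rubber block. I held it there at about 20 N for 0.4 s (highest reading 20.3 N), backed off and handed the job in at about 19 s.

- **First tip attempt:** the first tipping push missed. With the gripper open, the fingertips stood above the organiser's top and passed over it without moving it. With the fingers shut, the second push tipped it with about 2.4 N.
- **Position after release:** the near end is at about x = 72–76 mm in the tray frame, against the required 60–106 mm. It is about 1 mm off the centre line and square to within what the picture shows.
- **Catch:** it is hidden under the organiser, so I couldn't see it. I take it to be latched for two reasons: the push went about 13 mm past first buffer contact, well beyond the 6 mm needed to snap. After release the organiser also rested near the expected latched position, rather than springing back to where it first met the buffers.
- **Bystanders:** the last pictures show the jar and bottle about where they were. I did not measure any of the bystanders, and not all of them were in those views. The robot was touching nothing at the end.

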